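# Put the lids on the fired jars

## Robot

A 6-joint arm with a two-finger parallel gripper is mounted at the origin on the work surface. World frame = base frame: x ahead of the robot, y to its left, z up, the work surface at z = 0. Lengths are in m, angles in degrees, forces in N, time in s.
With the tool pointing down it reaches from about 0.25 to 0.725 m from the base axis. Payload 9.7 kg.
Tool frame: the origin (TCP) lies midway between the tips of the shut fingers; the grasp point (between the pads) lies 19 mm behind it (bot.grasp_offset is the distance from the TCP to the grasp point, in m); z points along the fingers, x is the direction in which the jaws open and shut, and the axes are right-handed (so a half turn about z gives the same grasp; the last joint's range is limited). The gripper opens to 85 mm and grips with 20 to 120 N. Pads are 22 mm wide; open, the fingers measure 114 mm over their backs; the gripper's body (76 mm by 85 mm) begins 54 mm behind the grasp point. The pads swing forward as they close: fully open they stand 13 mm farther back than shut.
Start: joints at [73.167, 4.979, 10.078, 95.1, 0, 90], TCP at [0.159, 0.526, 0.231] pointing down, gripper open.
Joint ranges: [-179.16, 179.16], [-48.56, 103.87], [-65.8, 70.77], [-126.05, 130.52], [-82.76, 87.17], [-180, 180]. Speed limits (degrees/s): [127.2, 127.2, 147.25, 180, 180, 180].

## Interface

Orientations are given as [roll, pitch, yaw] about the fixed x, y, z axes, in that order (R = Rz(yaw) Ry(pitch) Rx(roll)).
In Python, from workcell import bot gives the robot as it stands.
- The arm moves only by the tool send_rows, never from a script. Its argument "targets" is a list of rows, each a list of 5 numbers: the closure, from 0 (fully open) to 1 (shut), then the shift along the world's x, y, z in mm, then the turn about the world's z in degrees. A call has 1 to 10 rows; each row is the pose to reach, as a shift and turn from the pose commanded when the call began; what a row does not reach only later rows make up. A row lasts 1/8 s, in which the tool goes at most 62.5 mm and 10.7 degrees, less where a joint would pass 70% of its speed; a pose out of reach is approached as far as the arm can. A call with a gripper value outside its range is refused whole. The fingers move at their own pace and stop on an object; "squeeze" is the grip in N (left out, the last holds). Time passes only in rows, so rows that repeat a pose let the fingers close. It gives the time, the measured TCP pose, the force and the opening at its end, in the units of the state.
- bot.get_obs(): the state, without advancing time (a new reading comes with each control period).
- bot.camera(name): name is "side" or "top"; returns a dict with "pixels" (420x560x3 uint8, red, green, blue), "intrinsics" (3x3 intrinsics, pixels), "view" (4x4, takes a point from world to camera coordinates). Camera axes: x right, y down, z forward; pixel columns grow to the right and rows downward; lengths in m; the calibration is good to about 2 mm. A picture is of the moment at which its call begins. There is no depth.
- bot.job_done(): hands the job in, once; it reports no verdict.
The state is a dict: "time": time; "q": joint angles; "qd": joint speeds; "joint_efforts": joint torques, N m; "ee_pos": TCP position; "tcp_rot": TCP orientation; "wrist_force": force on the tool from outside, world axes, zero at the start; "torque": the same for the moment, N m; "opening": finger opening in m.
Only numpy, scipy, OpenCV 4.12 (cv2) and the standard library are available. Lean on these libraries where they do the work, as an engineer would, in place of code of your own. Each camera call takes 0.05 s, during which the arm holds its last target.

## Task

The jars are back from the glaze kiln, standing on one ware board with their lids laid out on the other: put each lid gently on its own jar, matching both glaze colour and size, so that it sits level and fully home on the rim. Leave the jars standing where they are, and do not disturb the unfired cup on the banding wheel or the trimming tool.

Things in the scene. Friction and masses are not known exactly. Their poses are not given: they have to be found in the camera images.
- blue_large_lid_mid (a point): lid of the large blue jar: cobalt-blue disc 98 mm across, knob up, 48 mm tall, 0.2 kg. Point on its axis half-way up, 24 mm over its underside; z up. Heights from the underside: 0-14 tapered locating flange, 66 mm across at the bottom, 78 under the disc; 14-21 disc; 21-30 narrow neck; 30-48 knob's head, 26 mm across, to grip. Lies on the lids' ware board (15 mm thick).
- red_large_lid_mid (a point): lid of the large red jar: iron-red (red-brown) disc 98 mm across, knob up, 48 mm tall, 0.2 kg. Point on its axis half-way up, 24 mm over its underside; z up. Heights from the underside: 0-14 tapered locating flange, 66 mm across at the bottom, 78 under the disc; 14-21 disc; 21-30 narrow neck; 30-48 knob's head, 26 mm across, to grip. Lies on the lids' ware board (15 mm thick).
- blue_small_lid_mid (a point): lid of the small blue jar: cobalt-blue disc 78 mm across, knob up, 48 mm tall, 0.12 kg. Point on its axis half-way up, 24 mm over its underside; z up. Heights from the underside: 0-14 tapered locating flange, 46 mm across at the bottom, 58 under the disc; 14-21 disc; 21-30 narrow neck; 30-48 knob's head, 24 mm across, to grip. Lies on the lids' ware board (15 mm thick).
- red_small_lid_mid (a point): lid of the small red jar: iron-red (red-brown) disc 78 mm across, knob up, 48 mm tall, 0.12 kg. Point on its axis half-way up, 24 mm over its underside; z up. Heights from the underside: 0-14 tapered locating flange, 46 mm across at the bottom, 58 under the disc; 14-21 disc; 21-30 narrow neck; 30-48 knob's head, 24 mm across, to grip. Lies on the lids' ware board (15 mm thick).
- blue_large_jar_mouth (a point): the large cobalt-blue jar: open, round, loose, upright on the jars' ware board, 115 mm tall, 106 mm across the belly, about 0.6 kg; bare buff rim 94 mm across outside, 84 inside. Point: centre of the mouth, level with the rim's top; z up. Lid home: flange in the mouth, disc on the rim, the lid's mid point 10 mm above this point.
- red_large_jar_mouth (a point): the large iron-red (red-brown) jar: open, round, loose, upright on the jars' ware board, 115 mm tall, 106 mm across the belly, about 0.6 kg; bare buff rim 94 mm across outside, 84 inside. Point: centre of the mouth, level with the rim's top; z up. Lid home: flange in the mouth, disc on the rim, the lid's mid point 10 mm above this point.
- blue_small_jar_mouth (a point): the small cobalt-blue jar: open, round, loose, upright on the jars' ware board, 90 mm tall, 84 mm across the belly, about 0.36 kg; bare buff rim 74 mm across outside, 64 inside. Point: centre of the mouth, level with the rim's top; z up. Lid home: flange in the mouth, disc on the rim, the lid's mid point 10 mm above this point.
- red_small_jar_mouth (a point): the small iron-red (red-brown) jar: open, round, loose, upright on the jars' ware board, 90 mm tall, 84 mm across the belly, about 0.36 kg; bare buff rim 74 mm across outside, 64 inside. Point: centre of the mouth, level with the rim's top; z up. Lid home: flange in the mouth, disc on the rim, the lid's mid point 10 mm above this point.
- clay_cup: bystander: an unfired brown clay cup, 72 mm across and 65 mm tall, standing loose on the dark round banding wheel (190 mm across, top 60 mm above the table) at the far side of the table. Origin at the centre of its underside, z up.
- loop_tool: bystander: a trimming tool with a wooden handle (130 mm long, 12 mm thick) and a steel wire loop, lying loose on the table just outside the ware board on the right (-y) side, pointing away from the robot. Origin under the middle of the handle; x along it towards the loop.
Things that resemble listed ones, but are neither listed nor needed, are in the scene too. What is shaped like the part that bears red_large_lid_mid but green is not meant.

How it is judged (in metres and radians):
At the end, for the whole second after the job is handed in: Each lid rests on the jar of its own glaze and size: within 8 mm of the mouth's centre, mid point 6 to 14 mm above the rim, level within 0.08 rad. Jars at rest, upright within 0.05 rad, mouths within 40 mm of their start; cup and trimming tool within 30 mm of theirs (horizontal distance between blue_large_lid_mid and blue_large_jar_mouth below 0.008 m and z of blue_large_lid_mid in the frame of blue_large_jar_mouth between 0.006 and 0.014 m and angle between each of blue_large_lid_mid, red_large_lid_mid, blue_small_lid_mid, red_small_lid_mid's own z axis and vertical below 0.08 rad and angle between each of blue_large_jar_mouth, red_large_jar_mouth, blue_small_jar_mouth, red_small_jar_mouth's own z axis and vertical below 0.05 rad and distance of each of blue_large_jar_mouth, red_large_jar_mouth, blue_small_jar_mouth, red_small_jar_mouth from where it was at the start of the episode below 0.04 m and linear speed of each of blue_large_lid, blue_large_jar, red_large_lid, red_large_jar, blue_small_lid, blue_small_jar, red_small_lid, red_small_jar below 0.02 m/s and horizontal distance between red_large_lid_mid and red_large_jar_mouth below 0.008 m and z of red_large_lid_mid in the frame of red_large_jar_mouth between 0.006 and 0.014 m and horizontal distance between blue_small_lid_mid and blue_small_jar_mouth below 0.008 m and z of blue_small_lid_mid in the frame of blue_small_jar_mouth between 0.006 and 0.014 m and horizontal distance between red_small_lid_mid and red_small_jar_mouth below 0.008 m and z of red_small_lid_mid in the frame of red_small_jar_mouth between 0.006 and 0.014 m and distance of each of clay_cup, loop_tool from where it was at the start of the episode below 0.03 m); the robot touches nothing.
It fails at once if a jar is tipped over (more than 0.5 rad) or shoved more than 60 mm (angle between any of blue_large_jar_mouth, red_large_jar_mouth, blue_small_jar_mouth, red_small_jar_mouth's own z axis and vertical above 0.5 rad or distance of any of blue_large_jar_mouth, red_large_jar_mouth, blue_small_jar_mouth, red_small_jar_mouth from where it was at the start of the episode above 0.06 m).
It fails at once if a lid is forced on its jar (more than 60 N between them) (contact force between blue_large_lid and blue_large_jar above 60 N or contact force between red_large_lid and red_large_jar above 60 N or contact force between blue_small_lid and blue_small_jar above 60 N or contact force between red_small_lid and red_small_jar above 60 N).
It fails at once if a lid is dropped or flung: faster than 0.6 m/s with no finger holding it ((linear speed of blue_large_lid above 0.6 m/s and contact force between blue_large_lid and the fingers below 0.3 N) or (linear speed of red_large_lid above 0.6 m/s and contact force between red_large_lid and the fingers below 0.3 N) or (linear speed of blue_small_lid above 0.6 m/s and contact force between blue_small_lid and the fingers below 0.3 N) or (linear speed of red_small_lid above 0.6 m/s and contact force between red_small_lid and the fingers below 0.3 N)).
It fails at once if the unfired cup is knocked (tilted by 0.2 rad or moved 30 mm), or the trimming tool is moved 30 mm (angle between clay_cup's own z axis and vertical above 0.2 rad or distance of any of clay_cup, loop_tool from where it was at the start of the episode above 0.03 m).
It also fails if it takes over 131 s, if anything falls off the work surface, if the arm or the gripper's body presses on something with over 40 N, if the wrist force passes 120 N, or if a joint passes its speed limit or range.

## Working session

There is one attempt and no reset: what is moved stays moved. The work goes in short steps, Python scripts to look and compute and a tool call to move; the robot and the scene stay as the last step left them, time stands still between calls to the robot, and variables do not carry over. Pictures are saved under pics/ and viewed, and the job is handed in when it is done.

Besides the shell and the picture viewer there is one more tool, called after ">>>" by a JSON object that holds its "api" and its "payload", one argument or row to a line. send_rows: Moves the arm, as the interface text tells. Its arguments: {"type":"object","properties":{"targets":{"type":"array","items":{"type":"array","items":{"type":"number"}}},"squeeze":{"type":"number"}},"required":["targets"]}

```bash
mkdir -p pics
python3 - <<'E'
from workcell import bot
import cv2,numpy as np
o=bot.get_obs(); print(o['time'],o['ee_pos'],o['tcp_rot'],o['opening'],o['wrist_force'])
for n in('top','side'):
    c=bot.camera(n); cv2.imwrite(f'pics/{n}0.png',c['pixels'][:,:,::-1]); print(c['intrinsics'],c['view'])
E
```

```text
0.0 [0.15920442 0.52621031 0.2305668 ] [1.79997799e+02 7.70325464e-02 7.31675489e+01] 0.08525434908545101 [ 0.21393463 -0.04352522 -0.10430029]
[[429.18789219   0.         283.37124482]
 [  0.         429.18789219 211.55062257]
 [  0.           0.           1.        ]] [[ 0.01966612 -0.9998026  -0.00282904 -0.09454997]
 [-0.99700055 -0.019399   -0.07492385  0.6090713 ]
 [ 0.07485418  0.00429402 -0.99718525  1.05750386]
 [ 0.          0.          0.          1.        ]]
[[423.56630743   0.         277.9078322 ]
 [  0.         423.56630743 206.02125256]
 [  0.           0.           1.        ]] [[-0.92007365 -0.39173411  0.00297723  0.54860206]
 [-0.22997892  0.53397239 -0.81362349  0.26601066]
 [ 0.31713432 -0.74927823 -0.58138451  0.90660165]
 [ 0.          0.          0.          1.        ]]
```

View pics/top0.png

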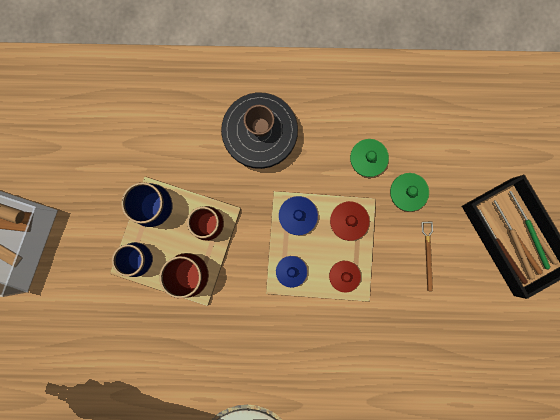

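View pics/side0.png

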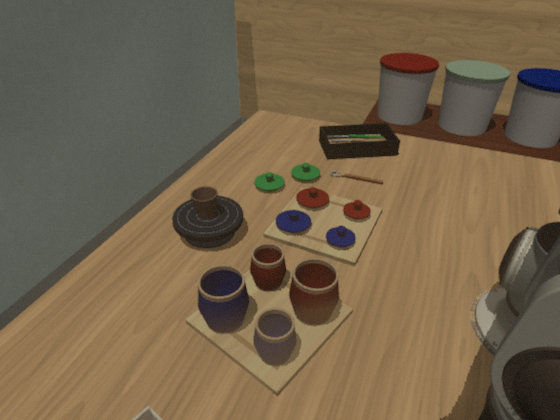

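Run:
```python
import cv2,numpy as np
t=cv2.imread('pics/top0.png')
cv2.imwrite('pics/zj.png',cv2.resize(t[170:310,105:245],None,fx=4,fy=4,interpolation=cv2.INTER_NEAREST))
s=cv2.imread('pics/side0.png')
cv2.imwrite('pics/zs.png',cv2.resize(s[230:380,180:360],None,fx=4,fy=4,interpolation=cv2.INTER_NEAREST))
```

```text
(no output)
```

View pics/zj.png

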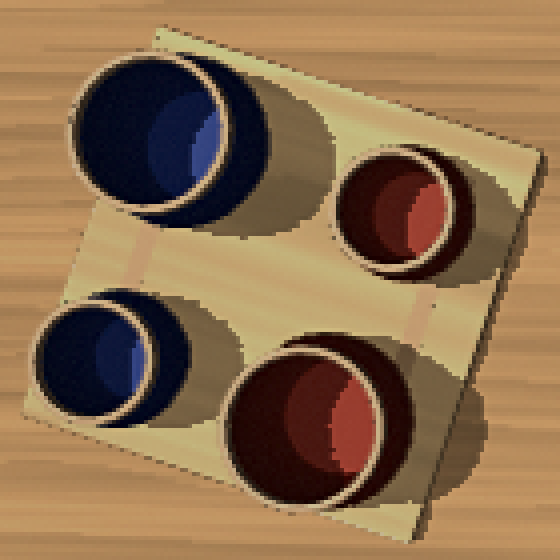

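View pics/zs.png

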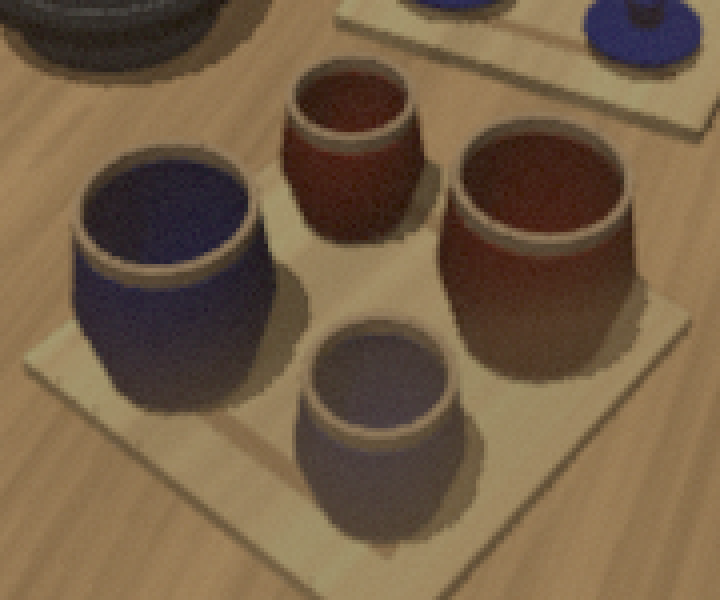

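```bash
cat > h.py <<'E'
import cv2,numpy as np
from scipy.optimize import least_squares
def ray(c,uv,z):
    K=c['intrinsics'];V=c['view'];R=V[:3,:3];o=-R.T@V[:3,3]
    uv=np.atleast_2d(uv);d=np.c_[(uv[:,0]-K[0,2])/K[0,0],(uv[:,1]-K[1,2])/K[1,1],np.ones(len(uv))]@R
    return o+d*((z-o[2])/d[:,2])[:,None]
def proj(c,p):
    q=c['view']@np.r_[p,1];q=c['intrinsics']@q[:3];return q[:2]/q[2]
def masks(px):
    f=cv2.GaussianBlur(px,(3,3),0).astype(float)+1
    r,g,b=f[...,0],f[...,1],f[...,2]
    return {'blue':(b>1.25*r).astype(np.uint8),'red':((r>1.75*g)&(r>1.5*b)).astype(np.uint8)}
def circ(P):
    f=lambda x:np.hypot(P[:,0]-x[0],P[:,1]-x[1])-x[2]
    m=P[:,:2].mean(0);s=least_squares(f,[m[0],m[1],.04],loss='soft_l1',f_scale=.0015)
    return s.x,np.sqrt(np.mean(s.fun**2))
def comp(m,uv,win=2):
    n,L=cv2.connectedComponents(m,connectivity=4)
    w=L[int(uv[1])-win:int(uv[1])+win+1,int(uv[0])-win:int(uv[0])+win+1];w=w[w>0]
    if not len(w):return None
    M=(L==np.bincount(w).argmax()).astype(np.uint8)
    c,_=cv2.findContours(M,cv2.RETR_EXTERNAL,cv2.CHAIN_APPROX_NONE);c=max(c,key=cv2.contourArea)
    return cv2.convexHull(c)[:,0].astype(float),M.sum()
E
python3 - <<'E'
from workcell import bot
from h import *
ct=bot.camera('top');cs=bot.camera('side')
mt,ms=masks(ct['pixels']),masks(cs['pixels'])
L={'blue_large':(299,205),'red_large':(350,210),'blue_small':(291,265),'red_small':(345,268)}
J={'blue_large':((142,203),(223,284)),'red_large':((180,275),(315,275)),'blue_small':(((128,260)),(274,325)),'red_small':((203,222),(268,256))}
print('lids top')
for k,uv in L.items():
    c=comp(mt[k.split('_')[0]],uv)
    if c is None: print(k,None);continue
    print(k,c[1],circ(ray(ct,c[0],.036)))
print('jars')
for k,(a,b) in J.items():
    z=.130 if 'large' in k else .105
    for n,c_,m,uv in(('top',ct,mt,a),('side',cs,ms,b)):
        c=comp(m[k.split('_')[0]],uv)
        if c is None: print(k,n,None);continue
        print(k,n,c[1],circ(ray(c_,c[0],z)))
E
```

```text
lids top
blue_large 1172 (array([ 0.6013629 , -0.11886451,  0.0477005 ]), np.float64(0.00025697620634100284))
red_large 1177 (array([ 0.59037241, -0.24697109,  0.04791499]), np.float64(0.00031007992601961456))
blue_small 756 (array([ 0.46304676, -0.10446544,  0.0376747 ]), np.float64(0.0002120141271114763))
red_small 762 (array([ 0.4539313 , -0.23638472,  0.03780023]), np.float64(0.000213528237602126))
jars
blue_large top 936 (array([0.61697693, 0.23852554, 0.03903379]), np.float64(0.00023260573708031243))
blue_large side 190 (array([0.60020612, 0.251193  , 0.02200288]), np.float64(0.0030359827626962287))
red_large top 1007 (array([0.45186262, 0.14590109, 0.03975245]), np.float64(0.00022163348293829347))
red_large side 576 (array([0.44848505, 0.15541399, 0.03347569]), np.float64(0.0009817207783158746))
blue_small top 509 (array([0.48598413, 0.27405081, 0.02905529]), np.float64(0.00037857082542351237))
blue_small side None
red_small top 523 (array([0.57670544, 0.10402228, 0.029721  ]), np.float64(0.0002142495317482895))
red_small side 198 (array([0.57080998, 0.11287619, 0.02208336]), np.float64(0.0011777558823179142))
```

Run:
```python
from workcell import bot
from h import *
J={'BL':(.617,.2385,.13,.042,.047),'RL':(.452,.146,.13,.042,.047),'BS':(.486,.274,.105,.032,.037),'RS':(.5767,.104,.105,.032,.037),
'a':(.6014,-.1189,.036,.049,.049),'b':(.5904,-.247,.036,.049,.049),'c':(.463,-.1045,.036,.039,.039),'d':(.4539,-.2364,.036,.039,.039),
'ka':(.6014,-.1189,.063,.013,.013),'kb':(.5904,-.247,.063,.013,.013),'kc':(.463,-.1045,.063,.012,.012),'kd':(.4539,-.2364,.063,.012,.012)}
for n,sl in(('side',(slice(180,370),slice(180,390))),('top',(slice(170,310),slice(105,385)))):
    c=bot.camera(n);im=cv2.convertScaleAbs(c['pixels'][:,:,::-1],alpha=1.6)
    S=4 if n=='side' else 2.8
    S=3 if n=='side' else 2.8
    y0,x0=sl[0].start,sl[1].start
    o=cv2.resize(im[sl],None,fx=S,fy=S,interpolation=cv2.INTER_CUBIC)
    for k,(x,y,z,*rs) in J.items():
        for r in set(rs):
            pts=np.array([(proj(c,[x+r*np.cos(a),y+r*np.sin(a),z])-[x0,y0]+.5)*S for a in np.linspace(0,6.283,60)])
            cv2.polylines(o,[pts.astype(np.int32)],True,(0,255,0),1)
    cv2.imwrite(f'pics/ov_{n}.png',o)
```

```text
(no output)
```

View pics/ov_side.png

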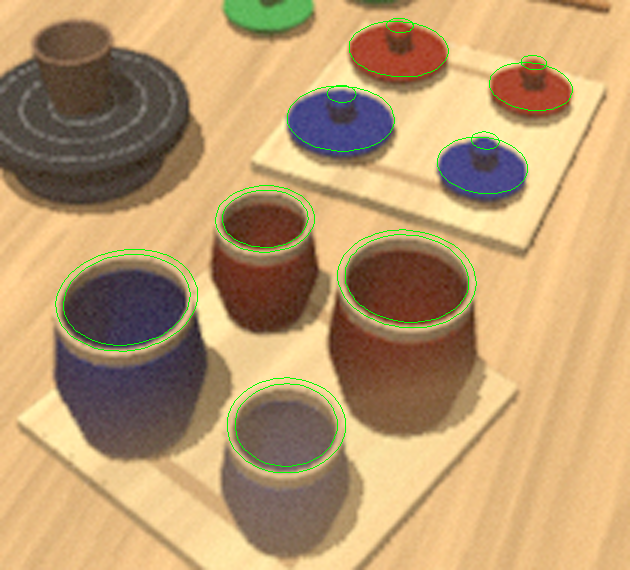

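View pics/ov_top.png

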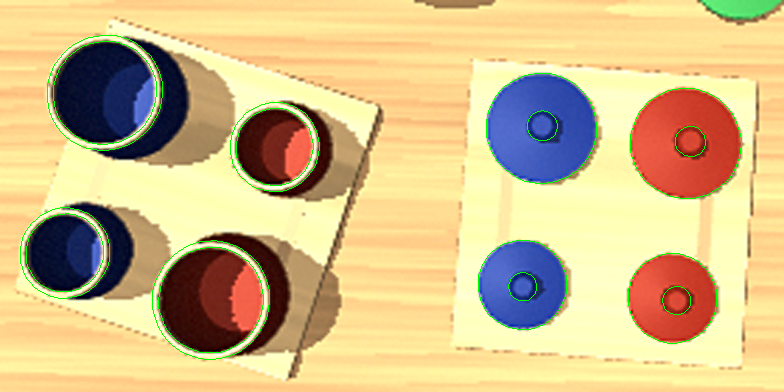

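Run:
```python
from workcell import bot
from h import *
ct=bot.camera('top');cs=bot.camera('side')
T=lambda u,v:(u/2.8+105-.5,v/2.8+170-.5)
S=lambda u,v:(u/3+180-.5,v/3+180-.5)
def tri(a,b):
    P1=ct['intrinsics']@ct['view'][:3];P2=cs['intrinsics']@cs['view'][:3]
    X=cv2.triangulatePoints(P1,P2,np.array(a,float).reshape(2,1),np.array(b,float).reshape(2,1));X=(X[:3]/X[3]).ravel()
    return X.round(4), (proj(ct,X)-a).round(2),(proj(cs,X)-b).round(2)
for n,a,b in [('lidboard TL',(475,60),(252,160)),('BL',(452,346),(525,243)),('BR',(742,368),(605,92)),
 ('jarboard L',(16,288),(290,590)),('jb TL',(110,18),(18,422)),('jb BR',(290,378),(516,388)),
 ('BLrim',(104,93),(127,308)),('RLrim',(210,300),(406,289)),('BSrim',(64.5,253),(287,433)),('RSrim',(275,147),(264,225))]:
    print(n,*tri(T(*a),S(*b)))
```

```text
lidboard TL [ 0.6638 -0.058   0.0115] [0.02 0.05] [-0.05 -0.01]
BL [ 0.4065 -0.043   0.0165] [-0.01 -0.05] [0.05 0.  ]
BR [ 0.3913 -0.3042  0.0016] [-0.09 -0.41] [ 0.37 -0.01]
jarboard L [0.4533 0.3396 0.0401] [-0.21 -0.67] [0.97 0.09]
jb TL [0.6958 0.2771 0.0095] [0.1  0.25] [-0.32 -0.07]
jb BR [0.3741 0.1023 0.0064] [-0.02 -0.07] [0.08 0.  ]
BLrim [0.6167 0.2413 0.1233] [0.08 0.21] [-0.25 -0.05]
RLrim [0.4511 0.1489 0.1215] [0.01 0.03] [-0.04 -0.  ]
BSrim [0.4851 0.2763 0.0992] [0.07 0.21] [-0.28 -0.03]
RSrim [0.5771 0.1051 0.0986] [-0.02 -0.07] [0.08 0.01]
```

>>> {"api": "send_rows", "payload": {
  "targets": [
    [0.3,10,-20,0,0],
    [0.4,32,-67,0,0],
    [0.4,56,-117,0,0],
    [0.4,80,-167,0,0],
    [0.4,104,-217,0,0],
    [0.4,128,-267,0,0],
    [0.4,152,-317,0,0],
    [0.4,176,-367,0,0],
    [0.4,200,-417,0,0],
    [0.4,224,-467,0,0]
  ],
  "squeeze": 40
}}

```text
time: 1.65
ee_pos: [0.3837, 0.0576, 0.2316]
tcp_rot: [179.9, -0.0, 73.2]
wrist_force: [0.4, 0.2, 0.4]
opening: 0.0511
```

>>> {"api": "send_rows", "payload": {
  "targets": [
    [0.4,20,-45,0,0],
    [0.4,45,-90,0,0],
    [0.4,65,-130,0,0],
    [0.4,80,-163,0,0],
    [0.4,80,-163,-40,0],
    [0.4,80,-163,-80,0],
    [0.4,80,-163,-115,0],
    [0.4,80,-163,-130,0],
    [0.4,80,-163,-130,0]
  ]
}}

```text
time: 2.78
ee_pos: [0.463, -0.1035, 0.1011]
tcp_rot: [-179.9, 0.0, 73.2]
wrist_force: [0.2, -0.1, 0.5]
opening: 0.051
```

```bash
cat > snap.py <<'E'
import sys
from workcell import bot
import cv2,numpy as np
o=bot.get_obs();print(o['time'],np.round(o['ee_pos'],4),np.round(o['tcp_rot'],2),round(o['opening'],4),np.round(o['wrist_force'],2))
x0,y0,x1,y1=map(int,sys.argv[3:7]);c=bot.camera(sys.argv[1])
S=float(sys.argv[7])
cv2.imwrite(sys.argv[2],cv2.resize(c['pixels'][y0:y1,x0:x1,::-1],None,fx=S,fy=S,interpolation=cv2.INTER_CUBIC))
E
python3 snap.py side pics/s1.png 230 100 430 270 3.5; python3 snap.py top pics/t1.png 240 170 400 310 4
```

```text
2.775 [ 0.463  -0.1035  0.1011] [-179.95    0.     73.17] 0.051 [ 0.22 -0.08  0.48]
2.825 [ 0.4636 -0.1036  0.1022] [179.96  -0.    73.17] 0.0513 [-0.61 -0.42  0.51]
```

View pics/s1.png

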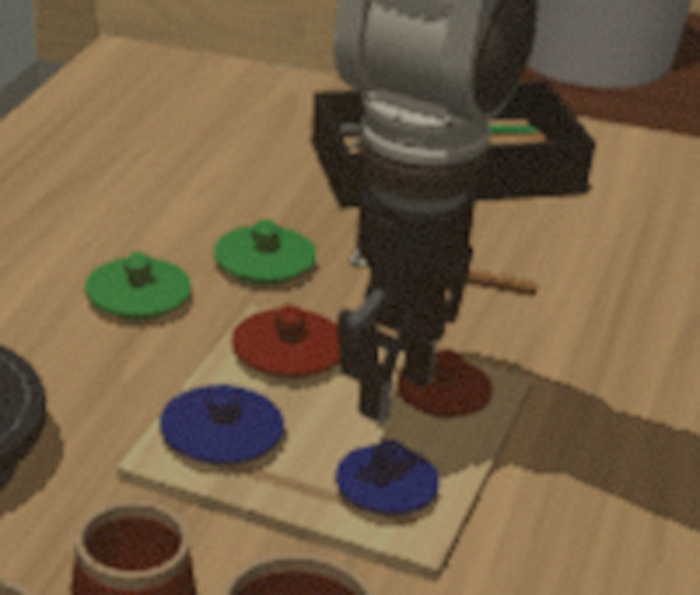

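View pics/t1.png

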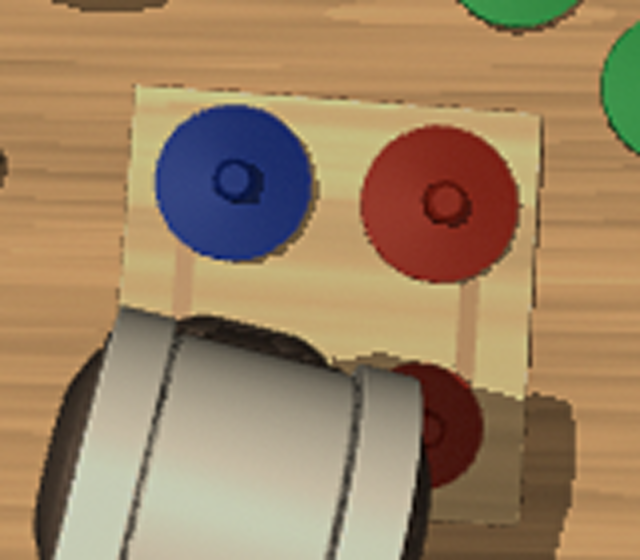

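Run:
```python
from workcell import bot
from h import *
cs=bot.camera('side')
a=np.radians(73.17);d=np.array([np.cos(a),np.sin(a),0])
for s in(-1,1):
  for z in(.101,.106): print(s,z,((proj(cs,np.array([.463,-.1035,z])+s*.03*d))-[230,100]+.5)*3.5)
```

```text
-1 0.101 [417.67068471 384.71773334]
-1 0.106 [418.35415062 379.20699742]
1 0.101 [372.36229895 422.67236936]
1 0.106 [372.94480986 417.06983627]
```

>>> {"api": "send_rows", "payload": {
  "targets": [
    [0.4,0,0,-20,0],
    [0.4,0,0,-38,0],
    [0.4,0,0,-52,0],
    [0.4,0,0,-58,0],
    [0.4,0,0,-59,0],
    [0.4,0,0,-59,0]
  ]
}}

```text
time: 3.68
ee_pos: [0.4636, -0.1036, 0.0427]
tcp_rot: [180.0, -0.0, 73.2]
wrist_force: [-0.4, 0.3, -0.9]
opening: 0.051
```

```bash
python3 snap.py side pics/s2.png 270 150 430 270 5
```

```text
3.675 [ 0.4636 -0.1036  0.0427] [179.96  -0.    73.17] 0.051 [-0.39  0.3  -0.87]
```

View pics/s2.png

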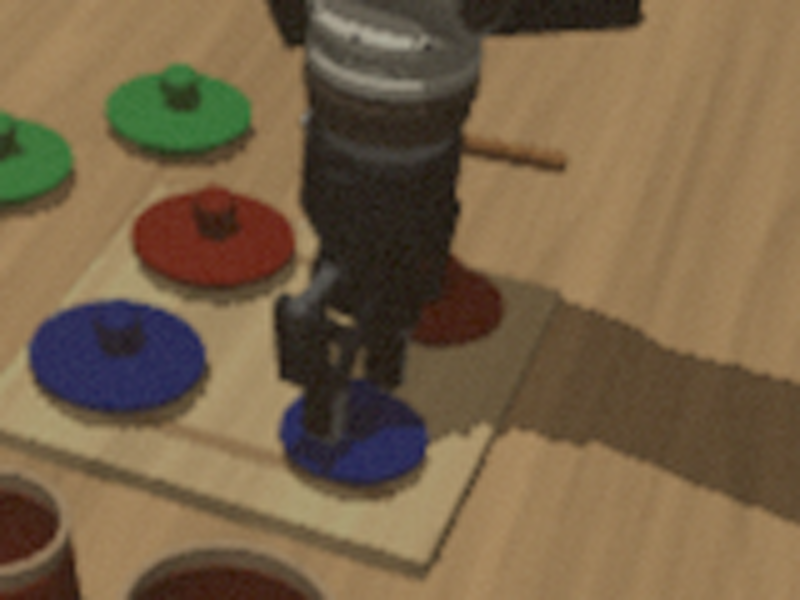

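>>> {"api": "send_rows", "payload": {
  "targets": [
    [0.7,0,0,-1,0],
    [0.9,0,0,-1,0],
    [1,0,0,-1,0],
    [1,0,0,-1,0],
    [1,0,0,-1,0],
    [1,0,0,-1,0]
  ],
  "squeeze": 40
}}

```text
time: 4.47
ee_pos: [0.4635, -0.1035, 0.0415]
tcp_rot: [180.0, -0.0, 73.2]
wrist_force: [0.6, 1.8, 4.1]
opening: 0.0224
```

>>> {"api": "send_rows", "payload": {
  "targets": [
    [1,0,0,3,0],
    [1,0,0,15,0],
    [1,0,0,40,0],
    [1,0,0,75,0],
    [1,0,0,110,0],
    [1,0,0,140,0],
    [1,0,0,160,0],
    [1,0,0,160,0]
  ]
}}

```text
time: 5.48
ee_pos: [0.4639, -0.1038, 0.203]
tcp_rot: [179.8, -0.0, 73.2]
wrist_force: [0.6, 0.2, -2.2]
opening: 0.022
```

```bash
python3 snap.py side pics/s3.png 230 70 430 250 3.3
```

```text
5.475 [ 0.4639 -0.1038  0.203 ] [ 1.7985e+02 -1.0000e-02  7.3160e+01] 0.022 [ 0.58  0.23 -2.17]
```

View pics/s3.png

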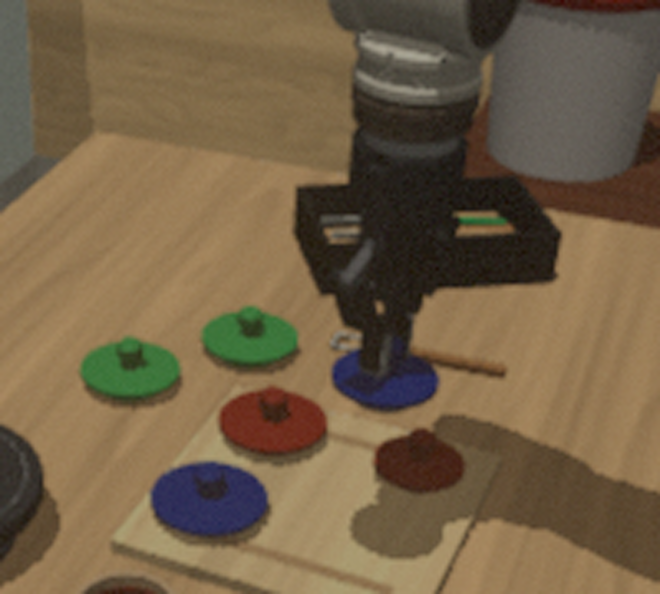

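>>> {"api": "send_rows", "payload": {
  "targets": [
    [1,1,15,0,0],
    [1,3,50,0,0],
    [1,6,95,0,0],
    [1,9,145,0,0],
    [1,12,195,0,0],
    [1,15,245,0,0],
    [1,18,295,0,0],
    [1,20,338,0,0],
    [1,22,366,0,0],
    [1,22,379,0,0]
  ]
}}

```text
time: 6.78
ee_pos: [0.4843, 0.2771, 0.2]
tcp_rot: [-179.9, 0.1, 73.3]
wrist_force: [0.6, -0.9, -1.6]
opening: 0.022
```

>>> {"api": "send_rows", "payload": {
  "targets": [
    [1,0,0,-20,0],
    [1,0,0,-40,0],
    [1,0,0,-50,0],
    [1,0,0,-50,0]
  ]
}}

```text
time: 7.28
ee_pos: [0.4848, 0.275, 0.1507]
tcp_rot: [-179.9, 0.1, 73.1]
wrist_force: [-0.9, -0.5, -0.6]
opening: 0.0222
```

```bash
python3 snap.py side pics/s4.png 180 200 360 350 4;  python3 snap.py top pics/t4.png 80 170 260 310 4
```

```text
7.275 [0.4848 0.275  0.1507] [-1.7994e+02  6.0000e-02  7.3140e+01] 0.0222 [-0.92 -0.45 -0.65]
7.325 [0.4852 0.2752 0.1515] [-1.7999e+02  1.0000e-02  7.3150e+01] 0.0222 [ 0.11  0.57 -1.09]
```

View pics/s4.png

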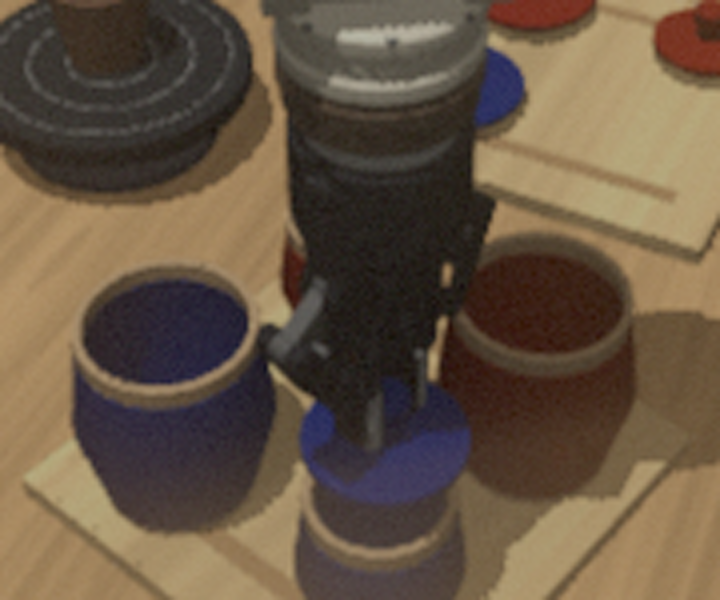

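View pics/t4.png

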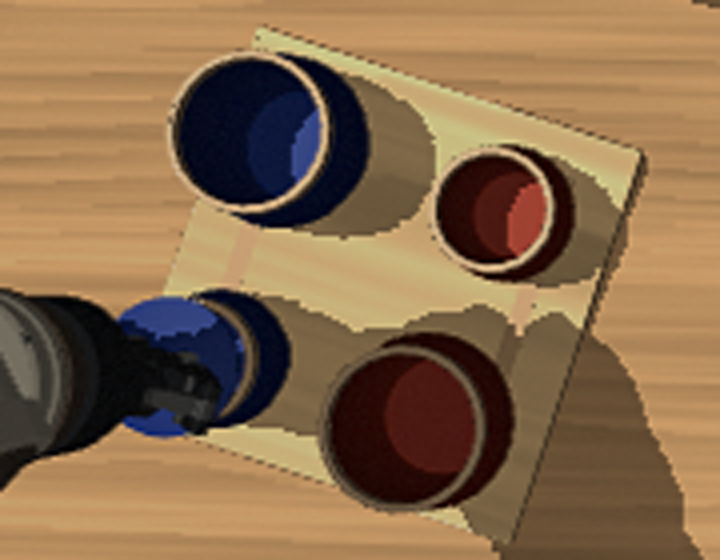

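```bash
cat >> h.py <<'E'
def circr(P,r,x0):
    f=lambda x:np.hypot(P[:,0]-x[0],P[:,1]-x[1])-r
    s=least_squares(f,x0,loss='soft_l1',f_scale=.001)
    return s.x, np.sort(np.abs(s.fun))[:len(P)//2].mean()
def bright(px,col,thr):
    f=cv2.GaussianBlur(px,(3,3),0).astype(float)+1
    r,g,b=f[...,0],f[...,1],f[...,2]
    return ((b>1.8*r)&(b>thr) if col=='blue' else (r>1.9*g)&(r>thr)).astype(np.uint8)
E
python3 - <<'E'
from workcell import bot
from h import *
for n,thr,seed in(('top',60,(115,250)),('side',60,(290,320))):
    c=bot.camera(n);m=bright(c['pixels'],'blue',thr)
    k,L,st,ce=cv2.connectedComponentsWithStats(m)
    for i in range(1,k):
        if st[i,4]>60: print(n,i,st[i],ce[i])
    cv2.imwrite(f'pics/m_{n}.png',m[200:350,60:360]*255)
E
```

```text
top 2 [151 197   8  18  95] [154.67368421 206.        ]
top 3 [ 280  197   37   38 1117] [297.92390331 215.33213966]
top 5 [110 245  31  22 284] [126.71830986 252.67605634]
side 1 [299 214  11  16 104] [303.92307692 222.03846154]
```

View pics/m_top.png

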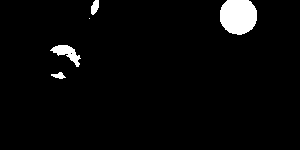

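View pics/m_side.png

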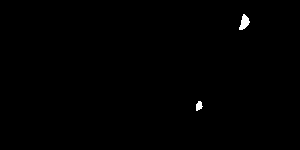

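Run:
```python
from workcell import bot
from h import *
ct=bot.camera('top');cs=bot.camera('side')
T=np.array([(150,302),(185,297),(215,310),(235,330),(244,358),(241,385),(165,437),(195,433)])/4+[80,170]-.5
S=np.array([(301,440),(470,437),(385,500),(330,486),(440,486),(312,466),(460,466)])/4+[180,200]-.5
for c,P in((ct,T),(cs,S)):
    print(circr(ray(c,P,.146),.039,[.485,.275]))
```

```text
(array([0.48448105, 0.26961979]), np.float64(0.00014890230597654208))
(array([0.48320451, 0.27595406]), np.float64(0.00025523272403797415))
```

Run:
```python
from workcell import bot
from h import *
cs=bot.camera('side')
P=np.array([(380,381.5)])/4+[180,230]-.5
for z in(.105,.099): print(ray(cs,P,z))
print(ray(cs,(np.array([[340.5,0]])*0+[[287/3+180-.5,433/3+180-.5]]),.105))
# lid disc on the lid board earlier top bias check of TCP: project
```

```text
[[0.48292404 0.28314425 0.105     ]]
[[0.48485068 0.2787257  0.099     ]]
[[0.48273595 0.28045802 0.105     ]]
```

>>> {"api": "send_rows", "payload": {
  "targets": [
    [1,1,4,-3,0],
    [1,1,4,-10,0],
    [1,1,4,-16,0],
    [1,1,4,-20,0],
    [1,1,4,-22,0],
    [1,1,4,-22,0]
  ]
}}

```text
time: 8.38
ee_pos: [0.4862, 0.2794, 0.1292]
tcp_rot: [-180.0, 0.0, 73.2]
wrist_force: [-0.9, -0.4, -1.0]
opening: 0.0218
```

```bash
python3 snap.py side pics/s5.png 230 240 350 340 6
```

```text
8.375 [0.4862 0.2794 0.1292] [-1.7999e+02  1.0000e-02  7.3160e+01] 0.0218 [-0.87 -0.41 -1.03]
```

View pics/s5.png

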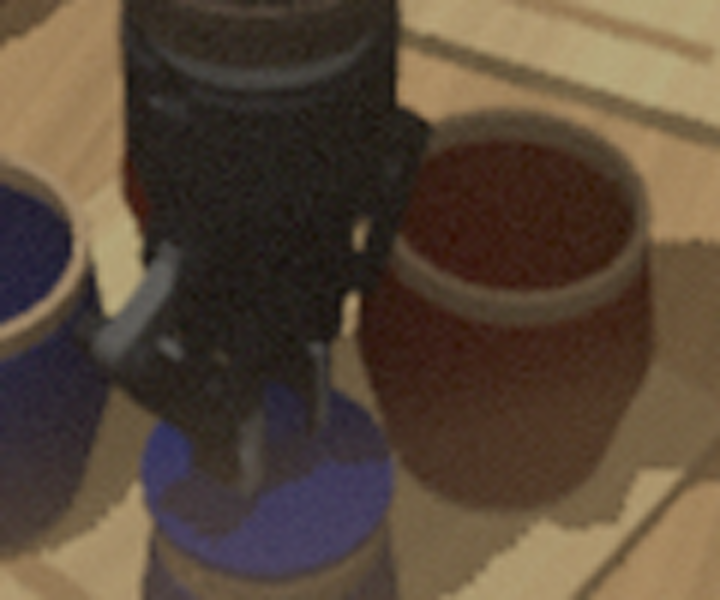

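>>> {"api": "send_rows", "payload": {
  "targets": [
    [1,0,0,-2,0],
    [1,0,0,-4,0],
    [1,0,0,-6,0],
    [1,0,0,-8,0],
    [1,0,0,-9,0],
    [1,0,0,-9,0]
  ]
}}

```text
time: 9.18
ee_pos: [0.4862, 0.2794, 0.1202]
tcp_rot: [-180.0, 0.0, 73.2]
wrist_force: [0.2, 0.3, -1.3]
opening: 0.0222
```

>>> {"api": "send_rows", "payload": {
  "targets": [
    [1,0,0,-1,0],
    [1,0,0,-2,0],
    [1,0,0,-2,0]
  ]
}}

```text
time: 9.55
ee_pos: [0.4862, 0.2794, 0.1182]
tcp_rot: [-180.0, 0.0, 73.2]
wrist_force: [1.3, 0.8, -0.2]
opening: 0.022
```

>>> {"api": "send_rows", "payload": {
  "targets": [
    [1,0,0,-1,0],
    [1,0,0,-1,0]
  ]
}}

```text
time: 9.8
ee_pos: [0.4864, 0.2796, 0.1177]
tcp_rot: [180.0, -0.0, 73.2]
wrist_force: [-0.1, 0.2, 1.9]
opening: 0.0223
```

>>> {"api": "send_rows", "payload": {
  "targets": [
    [1,0,0,-1,0],
    [1,0,0,-1,0]
  ]
}}

```text
time: 10.05
ee_pos: [0.4865, 0.2797, 0.1173]
tcp_rot: [179.9, -0.1, 73.2]
wrist_force: [-2.3, 0.3, 7.5]
opening: 0.0219
```

>>> {"api": "send_rows", "payload": {
  "targets": [
    [0.9,0,0,0,0],
    [0.7,0,0,0,0],
    [0.4,0,0,0,0],
    [0.4,0,0,0,0],
    [0.4,0,0,0,0],
    [0.4,0,0,10,0],
    [0.4,0,0,35,0],
    [0.4,0,0,75,0],
    [0.4,0,0,100,0],
    [0.4,0,0,110,0]
  ]
}}

```text
time: 11.3
ee_pos: [0.4867, 0.2797, 0.2285]
tcp_rot: [179.9, -0.1, 73.2]
wrist_force: [0.2, 0.3, -0.1]
opening: 0.0515
```

```bash
python3 snap.py side pics/s6.png 180 200 360 350 4
```

```text
11.3 [0.4867 0.2797 0.2285] [ 1.7989e+02 -1.1000e-01  7.3160e+01] 0.0515 [ 0.16  0.32 -0.06]
```

View pics/s6.png

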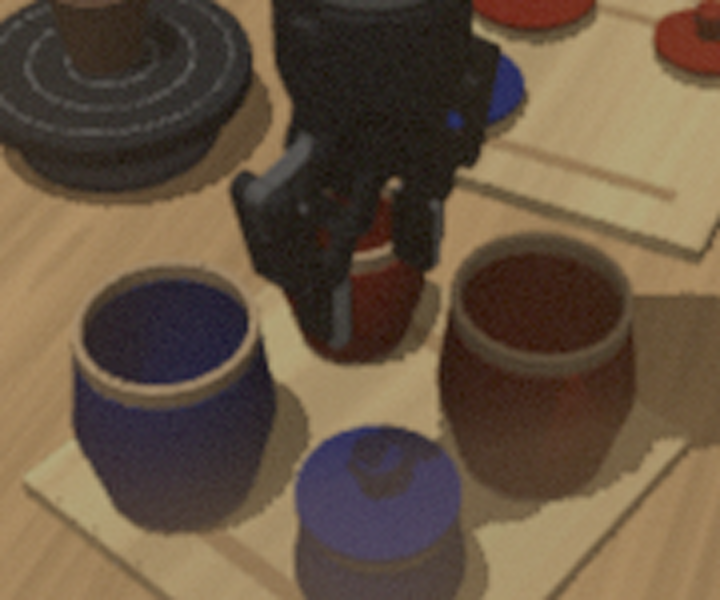

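>>> {"api": "send_rows", "payload": {
  "targets": [
    [0.4,-1,-20,0,0],
    [0.4,-4,-68,0,0],
    [0.4,-8,-124,0,0],
    [0.4,-12,-180,0,0],
    [0.4,-15,-236,0,0],
    [0.4,-18,-292,0,0],
    [0.4,-22,-348,0,0],
    [0.4,-26,-404,0,0],
    [0.4,-29,-456,0,0],
    [0.4,-31,-495,0,0]
  ]
}}

```text
time: 12.6
ee_pos: [0.4535, -0.218, 0.225]
tcp_rot: [-179.9, -0.0, 73.1]
wrist_force: [0.5, 0.2, 0.1]
opening: 0.0517
```

```bash
python3 snap.py top pics/t6.png 80 170 260 310 4
python3 - <<'E'
from workcell import bot
from h import *
ct=bot.camera('top');m=bright(ct['pixels'],'blue',50)
c=comp(m,(128,252),4);print(c[1],circ(ray(ct,c[0],.112)))
E
```

```text
12.6 [ 0.4535 -0.218   0.225 ] [-179.9    -0.     73.07] 0.0517 [0.51 0.25 0.11]
847 (array([0.48548663, 0.27628738, 0.0377363 ]), np.float64(0.0006501205195889768))
```

View pics/t6.png

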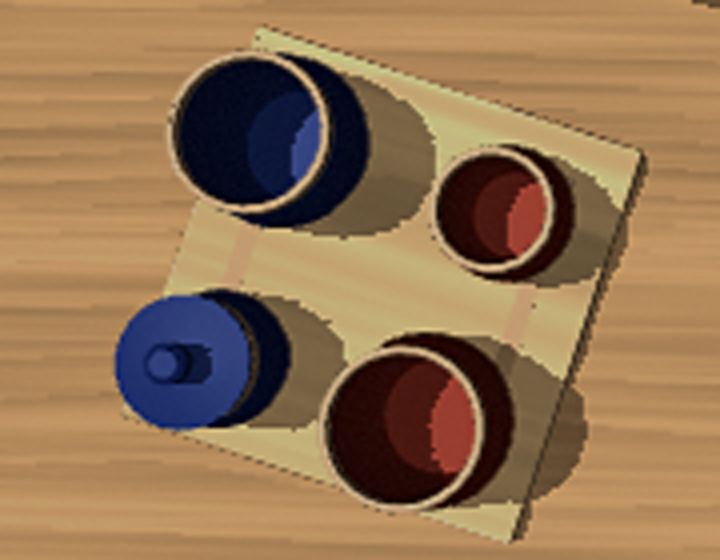

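>>> {"api": "send_rows", "payload": {
  "targets": [
    [0.4,-1,-15,0,0],
    [0.4,-1,-20,-20,0],
    [0.4,-1,-20,-65,0],
    [0.4,-1,-20,-110,0],
    [0.4,-1,-20,-150,0],
    [0.4,-1,-20,-172,0],
    [0.4,-1,-20,-182,0],
    [0.4,-1,-20,-185,0],
    [0.4,-1,-20,-185,0]
  ]
}}

```text
time: 13.82
ee_pos: [0.4546, -0.2357, 0.0421]
tcp_rot: [179.9, 0.0, 73.2]
wrist_force: [0.0, 0.5, 0.3]
opening: 0.0512
```

>>> {"api": "send_rows", "payload": {
  "targets": [
    [0.7,0,0,0,0],
    [0.9,0,0,0,0],
    [1,0,0,0,0],
    [1,0,0,0,0],
    [1,0,0,0,0],
    [1,0,0,0,0]
  ],
  "squeeze": 40
}}

```text
time: 14.58
ee_pos: [0.4548, -0.2357, 0.0421]
tcp_rot: [179.9, 0.0, 73.2]
wrist_force: [-0.0, 1.6, 4.7]
opening: 0.0222
```

>>> {"api": "send_rows", "payload": {
  "targets": [
    [1,0,0,3,0],
    [1,0,0,15,0],
    [1,0,0,40,0],
    [1,0,0,75,0],
    [1,0,0,110,0],
    [1,0,0,140,0],
    [1,0,0,160,0],
    [1,0,0,160,0]
  ]
}}

```text
time: 15.58
ee_pos: [0.4548, -0.2359, 0.2031]
tcp_rot: [179.8, 0.0, 73.2]
wrist_force: [0.6, 0.0, -2.4]
opening: 0.0224
```

>>> {"api": "send_rows", "payload": {
  "targets": [
    [1,5,15,0,0],
    [1,17,48,0,0],
    [1,33,92,0,0],
    [1,50,138,0,0],
    [1,67,185,0,0],
    [1,84,232,0,0],
    [1,100,278,0,0],
    [1,113,315,0,0],
    [1,120,334,0,0],
    [1,123,341,0,0]
  ]
}}

```text
time: 16.82
ee_pos: [0.577, 0.1065, 0.2004]
tcp_rot: [-179.9, 0.0, 73.2]
wrist_force: [-0.2, -0.7, -1.4]
opening: 0.0225
```

>>> {"api": "send_rows", "payload": {
  "targets": [
    [1,0,0,-20,0],
    [1,0,0,-45,0],
    [1,0,0,-60,0],
    [1,0,0,-68,0],
    [1,0,0,-70,0],
    [1,0,0,-70,0]
  ]
}}

```text
time: 17.58
ee_pos: [0.5775, 0.1054, 0.1319]
tcp_rot: [180.0, -0.0, 73.2]
wrist_force: [0.3, -0.2, -0.4]
opening: 0.0218
```

```bash
python3 snap.py side pics/s7.png 180 190 360 340 4;python3 snap.py top pics/t7.png 80 170 260 310 4
```

```text
17.575 [0.5775 0.1054 0.1319] [ 1.7996e+02 -2.0000e-02  7.3160e+01] 0.0218 [ 0.29 -0.2  -0.44]
17.625 [0.5776 0.1054 0.1321] [ 1.7994e+02 -3.0000e-02  7.3160e+01] 0.0222 [-0.66  0.25 -1.73]
```

View pics/s7.png

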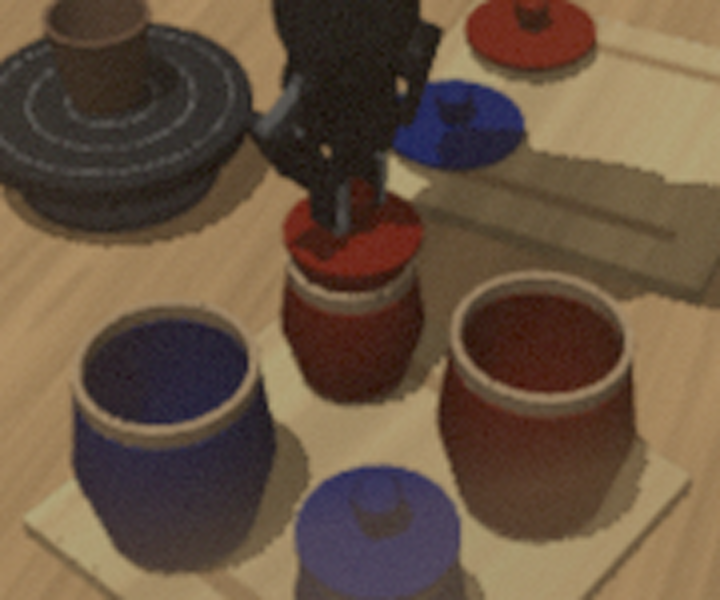

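View pics/t7.png

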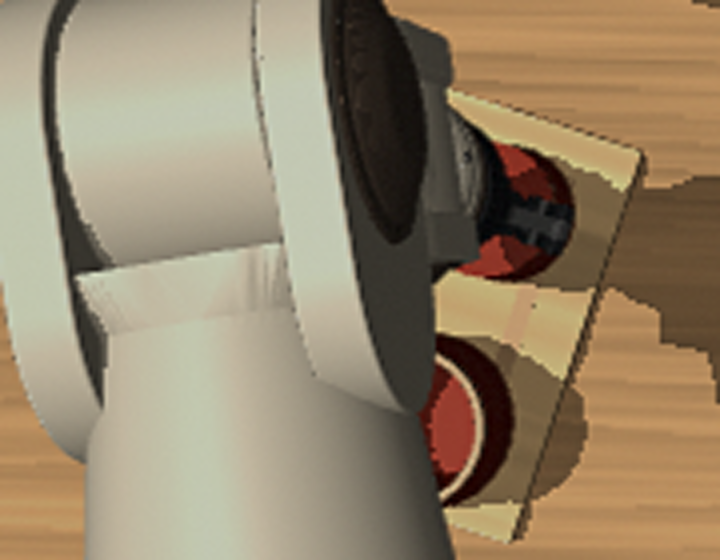

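>>> {"api": "send_rows", "payload": {
  "targets": [
    [1,0,0,-3,0],
    [1,0,0,-6,0],
    [1,0,0,-9,0],
    [1,0,0,-11,0],
    [1,0,0,-12,0],
    [1,0,0,-12,0]
  ]
}}

```text
time: 18.42
ee_pos: [0.5772, 0.1054, 0.1192]
tcp_rot: [-180.0, 0.0, 73.2]
wrist_force: [-0.2, -0.8, -1.8]
opening: 0.0218
```

>>> {"api": "send_rows", "payload": {
  "targets": [
    [1,0,0,-1,0],
    [1,0,0,-1,0]
  ]
}}

```text
time: 18.68
ee_pos: [0.5774, 0.1055, 0.1185]
tcp_rot: [180.0, -0.0, 73.2]
wrist_force: [0.6, 0.2, 0.4]
opening: 0.0217
```

>>> {"api": "send_rows", "payload": {
  "targets": [
    [1,0,0,-1,0],
    [1,0,0,-1,0]
  ]
}}

```text
time: 18.92
ee_pos: [0.5775, 0.1055, 0.1182]
tcp_rot: [179.9, -0.0, 73.2]
wrist_force: [-1.2, 1.0, 4.3]
opening: 0.0223
```

>>> {"api": "send_rows", "payload": {
  "targets": [
    [0.9,0,0,0,0],
    [0.7,0,0,0,0],
    [0.4,0,0,0,0],
    [0.4,0,0,0,0],
    [0.4,0,0,0,0],
    [0.4,0,0,10,0],
    [0.4,0,0,35,0],
    [0.4,0,0,75,0],
    [0.4,0,0,100,0],
    [0.4,0,0,110,0]
  ]
}}

```text
time: 20.18
ee_pos: [0.5778, 0.1055, 0.2295]
tcp_rot: [179.9, -0.1, 73.2]
wrist_force: [0.2, -0.4, -0.5]
opening: 0.0514
```

>>> {"api": "send_rows", "payload": {
  "targets": [
    [0.4,1,-15,0,0],
    [0.4,5,-55,0,0],
    [0.4,10,-105,0,0],
    [0.4,15,-155,0,0],
    [0.4,20,-195,0,0],
    [0.4,24,-217,0,0],
    [0.4,24,-223,0,0],
    [0.4,24,-223,-40,0],
    [0.4,24,-223,-80,0],
    [0.4,24,-223,-110,0]
  ]
}}

```text
time: 21.42
ee_pos: [0.6006, -0.1162, 0.1153]
tcp_rot: [-179.9, -0.0, 73.2]
wrist_force: [0.2, 0.1, 0.4]
opening: 0.0514
```

```bash
python3 snap.py side pics/s8.png 180 150 380 320 3.5
python3 - <<'E'
from workcell import bot
from h import *
ct=bot.camera('top');m=bright(ct['pixels'],'red',50)
c=comp(m,(198,228),4);print(c[1],circ(ray(ct,c[0],.112)))
cv2.imwrite('pics/t8.png',ct['pixels'][:,:,::-1])
E
```

```text
21.425 [ 0.6006 -0.1162  0.1153] [-179.91   -0.     73.25] 0.0514 [0.24 0.1  0.38]
894 (array([0.57586331, 0.10226096, 0.03875613]), np.float64(0.0007437253299055673))
```

View pics/s8.png

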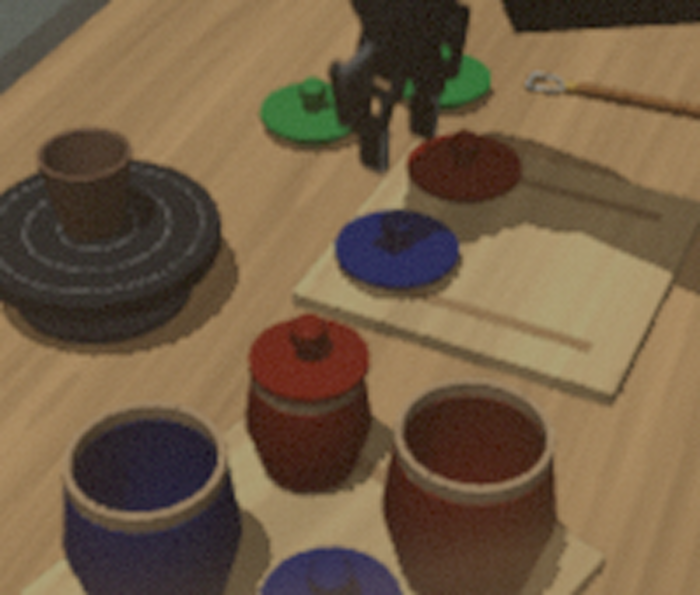

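View pics/t8.png

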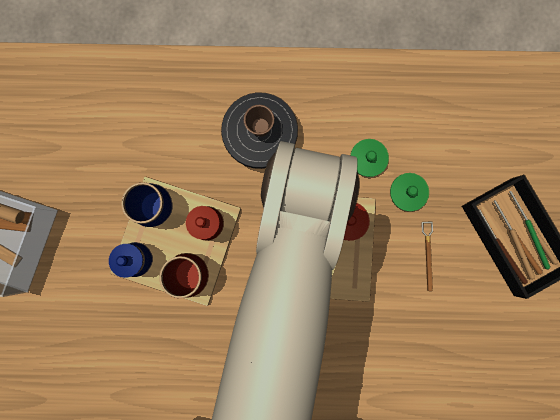

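>>> {"api": "send_rows", "payload": {
  "targets": [
    [0.4,0,0,-20,0],
    [0.4,0,0,-45,0],
    [0.4,0,0,-65,0],
    [0.4,0,0,-74,0],
    [0.4,0,0,-76,0],
    [0.4,0,0,-76,0]
  ]
}}

```text
time: 22.28
ee_pos: [0.6018, -0.1175, 0.0424]
tcp_rot: [179.9, -0.0, 73.2]
wrist_force: [0.3, 0.4, -0.2]
opening: 0.0514
```

>>> {"api": "send_rows", "payload": {
  "targets": [
    [0.7,0,0,0,0],
    [0.9,0,0,0,0],
    [1,0,0,0,0],
    [1,0,0,0,0],
    [1,0,0,0,0],
    [1,0,0,0,0]
  ],
  "squeeze": 50
}}

```text
time: 23.02
ee_pos: [0.6017, -0.1176, 0.0424]
tcp_rot: [179.9, -0.0, 73.2]
wrist_force: [-0.5, 0.2, 5.5]
opening: 0.0235
```

>>> {"api": "send_rows", "payload": {
  "targets": [
    [1,0,0,3,0],
    [1,0,0,15,0],
    [1,0,0,40,0],
    [1,0,0,75,0],
    [1,0,0,110,0],
    [1,0,0,140,0],
    [1,0,0,165,0],
    [1,0,0,175,0],
    [1,0,0,175,0]
  ]
}}

```text
time: 24.15
ee_pos: [0.6015, -0.1176, 0.2166]
tcp_rot: [180.0, -0.0, 73.2]
wrist_force: [-0.1, -0.8, -1.8]
opening: 0.0237
```

```bash
python3 snap.py side pics/s9.png 230 70 430 250 3.3
```

```text
24.15 [ 0.6015 -0.1176  0.2166] [179.96  -0.    73.17] 0.0237 [-0.14 -0.79 -1.78]
```

View pics/s9.png

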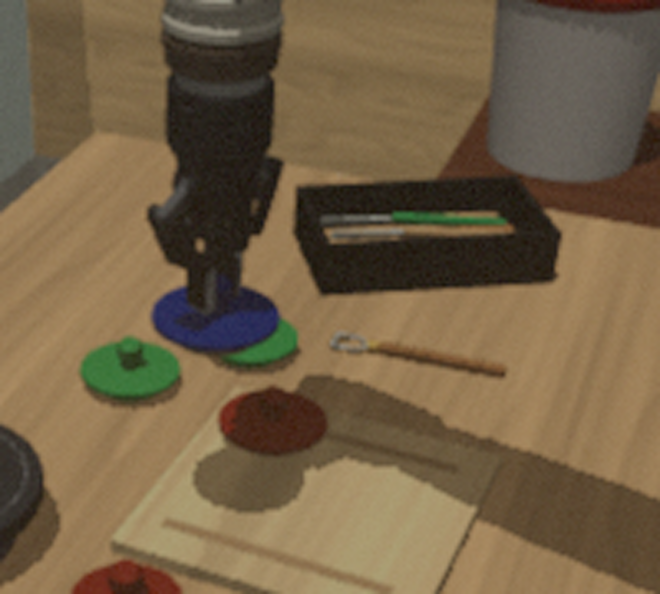

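>>> {"api": "send_rows", "payload": {
  "targets": [
    [1,1,13,0,0],
    [1,3,48,0,0],
    [1,5,95,0,0],
    [1,8,143,0,0],
    [1,10,191,0,0],
    [1,12,239,0,0],
    [1,14,285,0,0],
    [1,16,325,0,0],
    [1,17,350,0,0],
    [1,17,359,0,0]
  ]
}}

```text
time: 25.45
ee_pos: [0.6179, 0.2428, 0.2155]
tcp_rot: [-179.9, 0.0, 73.3]
wrist_force: [0.4, -1.1, -1.6]
opening: 0.0236
```

>>> {"api": "send_rows", "payload": {
  "targets": [
    [1,0,0,-15,0],
    [1,0,0,-35,0],
    [1,0,0,-50,0],
    [1,0,0,-58,0],
    [1,0,0,-60,0],
    [1,0,0,-60,0]
  ]
}}

```text
time: 26.2
ee_pos: [0.6184, 0.2414, 0.1568]
tcp_rot: [180.0, -0.0, 73.2]
wrist_force: [-0.5, -0.8, -3.0]
opening: 0.0235
```

```bash
python3 snap.py side pics/s10.png 180 200 360 350 4
```

```text
26.2 [0.6184 0.2414 0.1568] [ 1.7997e+02 -2.0000e-02  7.3160e+01] 0.0235 [-0.45 -0.79 -3.  ]
```

View pics/s10.png

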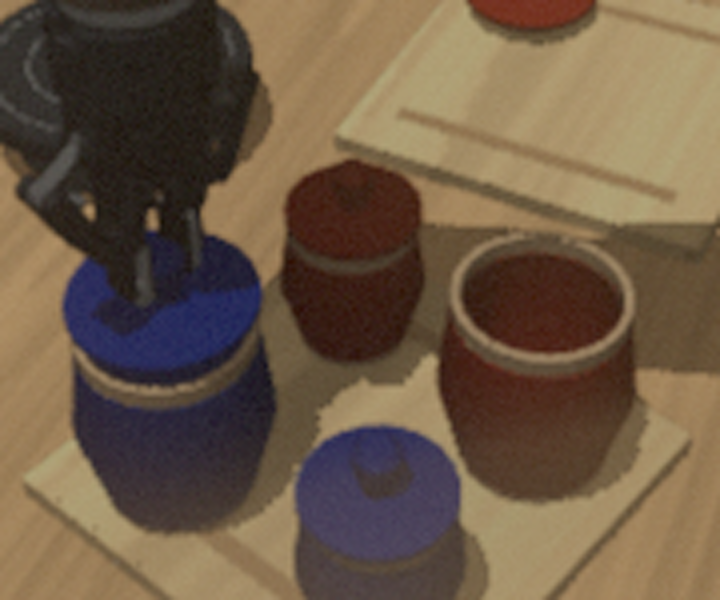

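>>> {"api": "send_rows", "payload": {
  "targets": [
    [1,-1,0,-3,0],
    [1,-1,0,-6,0],
    [1,-1,0,-9,0],
    [1,-1,0,-11,0],
    [1,-1,0,-12,0],
    [1,-1,0,-12,0]
  ]
}}

```text
time: 27.0
ee_pos: [0.6173, 0.2414, 0.1442]
tcp_rot: [-180.0, 0.0, 73.2]
wrist_force: [-1.7, 0.2, -2.7]
opening: 0.0237
```

>>> {"api": "send_rows", "payload": {
  "targets": [
    [1,0,0,-1,0],
    [1,0,0,-1,0]
  ]
}}

```text
time: 27.25
ee_pos: [0.6173, 0.2414, 0.1434]
tcp_rot: [180.0, -0.0, 73.2]
wrist_force: [0.3, -0.8, -0.8]
opening: 0.0234
```

>>> {"api": "send_rows", "payload": {
  "targets": [
    [1,0,0,-1,0],
    [1,0,0,-1,0]
  ]
}}

```text
time: 27.5
ee_pos: [0.6174, 0.2414, 0.1434]
tcp_rot: [179.9, -0.0, 73.2]
wrist_force: [-1.7, -1.1, 4.4]
opening: 0.0237
```

>>> {"api": "send_rows", "payload": {
  "targets": [
    [0.9,0,0,0,0],
    [0.7,0,0,0,0],
    [0.4,0,0,0,0],
    [0.4,0,0,0,0],
    [0.4,0,0,0,0],
    [0.4,0,0,10,0],
    [0.4,0,0,35,0],
    [0.4,0,0,65,0],
    [0.4,0,0,82,0],
    [0.4,0,0,85,0]
  ]
}}

```text
time: 28.75
ee_pos: [0.6178, 0.2416, 0.2292]
tcp_rot: [179.9, -0.1, 73.2]
wrist_force: [0.2, -0.3, -0.9]
opening: 0.0511
```

>>> {"api": "send_rows", "payload": {
  "targets": [
    [0.4,-1,-15,0,0],
    [0.4,-3,-60,0,0],
    [0.4,-6,-115,0,0],
    [0.4,-9,-170,0,0],
    [0.4,-12,-225,0,0],
    [0.4,-15,-280,0,0],
    [0.4,-18,-335,0,0],
    [0.4,-22,-390,0,0],
    [0.4,-25,-440,0,0],
    [0.4,-27,-475,0,0]
  ]
}}

```text
time: 30.0
ee_pos: [0.5888, -0.2364, 0.2261]
tcp_rot: [-179.9, 0.0, 73.1]
wrist_force: [0.8, -0.2, -0.7]
opening: 0.0512
```

```bash
python3 - <<'E'
from workcell import bot
from h import *
ct=bot.camera('top');m=bright(ct['pixels'],'blue',50)
for n,p,z,r in(('BL',(133,205),.137,.049),('BS',(128,252),.112,.039)):
    c=comp(m,p,4);P=ray(ct,c[0],z);print(n,c[1],circ(P))
m=bright(ct['pixels'],'red',50)
c=comp(m,(198,228),4);print('RS',c[1],circ(ray(ct,c[0],.112)))
c=comp(masks(ct['pixels'])['red'],(180,275));print('RLjar',circ(ray(ct,c[0],.13)))
E
python3 snap.py side pics/s11.png 180 170 360 340 3.5;python3 snap.py top pics/t11.png 80 170 400 310 2.5
```

```text
BL 1394 (array([0.61605856, 0.23742946, 0.0479369 ]), np.float64(0.000611274048341005))
BS 843 (array([0.48541287, 0.27625979, 0.03774329]), np.float64(0.0006082626103334265))
RS 889 (array([0.57572302, 0.10250129, 0.03856874]), np.float64(0.0007342461827818976))
RLjar (array([0.45184529, 0.14564031, 0.03976366]), np.float64(0.0002864497453150489))
30.05 [ 0.5884 -0.2396  0.2257] [-1.799e+02  9.000e-02  7.295e+01] 0.0513 [-1.77 -1.25 -0.51]
30.1 [ 0.5887 -0.2374  0.2257] [-1.7988e+02  4.0000e-02  7.2920e+01] 0.0515 [-0.37 -0.42 -0.62]
```

View pics/s11.png

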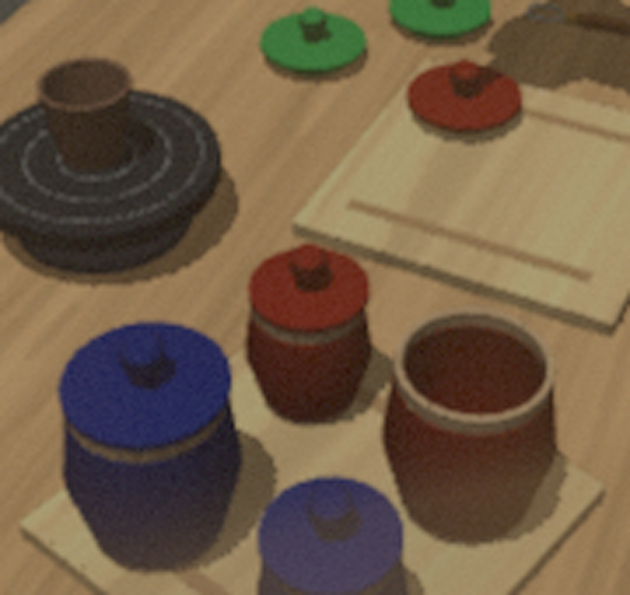

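View pics/t11.png

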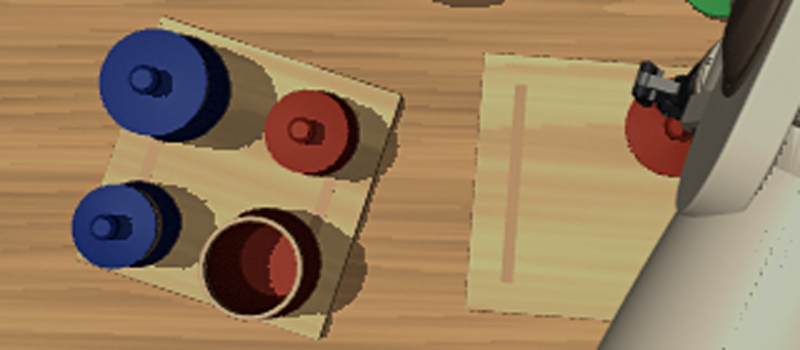

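>>> {"api": "send_rows", "payload": {
  "targets": [
    [0.4,0,-13,0,0],
    [0.4,0,-13,-20,0],
    [0.4,0,-13,-65,0],
    [0.4,0,-13,-110,0],
    [0.4,0,-13,-150,0],
    [0.4,0,-13,-172,0],
    [0.4,0,-13,-183,0],
    [0.4,0,-13,-186,0],
    [0.4,0,-13,-186,0]
  ]
}}

```text
time: 31.28
ee_pos: [0.5907, -0.2466, 0.0422]
tcp_rot: [179.9, 0.0, 73.2]
wrist_force: [-0.3, -0.4, 0.7]
opening: 0.0512
```

>>> {"api": "send_rows", "payload": {
  "targets": [
    [0.7,0,0,0,0],
    [0.9,0,0,0,0],
    [1,0,0,0,0],
    [1,0,0,0,0],
    [1,0,0,0,0],
    [1,0,0,0,0]
  ],
  "squeeze": 50
}}

```text
time: 32.02
ee_pos: [0.5908, -0.2468, 0.0425]
tcp_rot: [179.9, 0.0, 73.2]
wrist_force: [-2.2, -0.9, 5.2]
opening: 0.0239
```

>>> {"api": "send_rows", "payload": {
  "targets": [
    [1,0,0,3,0],
    [1,0,0,15,0],
    [1,0,0,40,0],
    [1,0,0,75,0],
    [1,0,0,110,0],
    [1,0,0,140,0],
    [1,0,0,165,0],
    [1,0,0,175,0],
    [1,0,0,175,0]
  ]
}}

```text
time: 33.15
ee_pos: [0.5905, -0.2467, 0.2166]
tcp_rot: [180.0, 0.0, 73.2]
wrist_force: [-0.6, -0.9, -3.3]
opening: 0.0238
```

>>> {"api": "send_rows", "payload": {
  "targets": [
    [1,-5,14,0,0],
    [1,-17,48,0,0],
    [1,-33,95,0,0],
    [1,-50,144,0,0],
    [1,-67,193,0,0],
    [1,-84,242,0,0],
    [1,-101,291,0,0],
    [1,-117,337,0,0],
    [1,-129,371,0,0],
    [1,-136,390,0,0]
  ]
}}

```text
time: 34.4
ee_pos: [0.4524, 0.1452, 0.2153]
tcp_rot: [-179.9, 0.0, 73.3]
wrist_force: [-0.1, 0.1, -1.3]
opening: 0.0242
```

>>> {"api": "send_rows", "payload": {
  "targets": [
    [1,-1,5,0,0],
    [1,-1,5,-15,0],
    [1,-1,5,-35,0],
    [1,-1,5,-50,0],
    [1,-1,5,-58,0],
    [1,-1,5,-60,0],
    [1,-1,5,-60,0]
  ]
}}

```text
time: 35.28
ee_pos: [0.4535, 0.1484, 0.1566]
tcp_rot: [180.0, -0.0, 73.2]
wrist_force: [0.4, -0.6, -2.1]
opening: 0.0234
```

```bash
python3 snap.py side pics/s12.png 200 200 380 350 4
```

```text
35.275 [0.4535 0.1484 0.1566] [ 1.7998e+02 -2.0000e-02  7.3160e+01] 0.0234 [ 0.43 -0.57 -2.09]
```

View pics/s12.png

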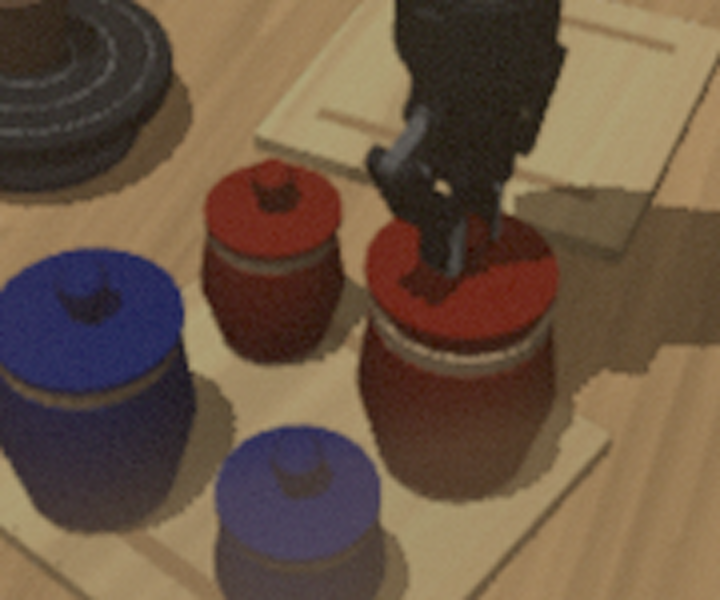

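Aligned with the rim (disc 366–559, rim 370–554). Lowering.

>>> {"api": "send_rows", "payload": {
  "targets": [
    [1,0,0,-3,0],
    [1,0,0,-6,0],
    [1,0,0,-9,0],
    [1,0,0,-11,0],
    [1,0,0,-12,0],
    [1,0,0,-12,0]
  ]
}}

```text
time: 36.08
ee_pos: [0.4533, 0.1484, 0.1443]
tcp_rot: [180.0, -0.0, 73.2]
wrist_force: [-0.2, -0.5, -1.9]
opening: 0.0239
```

>>> {"api": "send_rows", "payload": {
  "targets": [
    [1,0,0,-1,0],
    [1,0,0,-1,0]
  ]
}}

```text
time: 36.33
ee_pos: [0.4534, 0.1485, 0.1435]
tcp_rot: [180.0, -0.0, 73.2]
wrist_force: [-0.7, -1.1, -0.3]
opening: 0.0238
```

>>> {"api": "send_rows", "payload": {
  "targets": [
    [1,0,0,-1,0],
    [1,0,0,-1,0]
  ]
}}

```text
time: 36.58
ee_pos: [0.4534, 0.1485, 0.1434]
tcp_rot: [179.9, -0.0, 73.2]
wrist_force: [-2.9, -2.8, 8.2]
opening: 0.024
```

>>> {"api": "send_rows", "payload": {
  "targets": [
    [0.9,0,0,0,0],
    [0.7,0,0,0,0],
    [0.4,0,0,0,0],
    [0.4,0,0,0,0],
    [0.4,0,0,0,0],
    [0.4,0,0,10,0],
    [0.4,0,0,35,0],
    [0.4,0,0,65,0],
    [0.4,0,0,82,0],
    [0.4,0,0,85,0]
  ]
}}

```text
time: 37.83
ee_pos: [0.4538, 0.1486, 0.2289]
tcp_rot: [179.9, -0.1, 73.2]
wrist_force: [-0.3, -0.4, -1.1]
opening: 0.0512
```

>>> {"api": "send_rows", "payload": {
  "targets": [
    [0.4,0,-15,10,0],
    [0.4,0,-50,20,0],
    [0.4,0,-100,30,0],
    [0.4,0,-150,30,0],
    [0.4,0,-200,30,0],
    [0.4,0,-250,30,0],
    [0.4,0,-285,30,0],
    [0.4,0,-300,30,0],
    [0.4,0,-300,30,0]
  ]
}}

```text
time: 38.95
ee_pos: [0.4529, -0.1522, 0.2571]
tcp_rot: [-180.0, -0.0, 73.1]
wrist_force: [-0.2, -0.5, 0.8]
opening: 0.0512
```

```bash
python3 - <<'E'
from workcell import bot
from h import *
ct=bot.camera('top')
for n,k,p,z in(('BL','blue',(133,205),.137),('BS','blue',(128,252),.112),('RS','red',(198,228),.112),('RL','red',(176,285),.137)):
    c=comp(bright(ct['pixels'],k,50),p,4);P=ray(ct,c[0],z);print(n,c[1],circ(P))
E
python3 snap.py side pics/s13.png 180 150 360 350 3;python3 snap.py top pics/t13.png 0 0 560 420 1.4
```

```text
BL 1397 (array([0.61606215, 0.23744839, 0.04794725]), np.float64(0.0006273845712811054))
BS 845 (array([0.48545678, 0.27624589, 0.03776383]), np.float64(0.0006562414871363383))
RS 893 (array([0.57592619, 0.10230573, 0.03872836]), np.float64(0.0007422277817564356))
RL 1525 (array([0.45354855, 0.14476697, 0.04882597]), np.float64(0.0005770081573221677))
39.0 [ 0.453  -0.1514  0.2572] [-1.7997e+02 -1.0000e-02  7.3130e+01] 0.0515 [ 1.09  0.27 -0.19]
39.05 [ 0.4532 -0.1509  0.2573] [-1.7998e+02 -2.0000e-02  7.3190e+01] 0.0513 [ 0.32  0.68 -0.58]
```

View pics/s13.png

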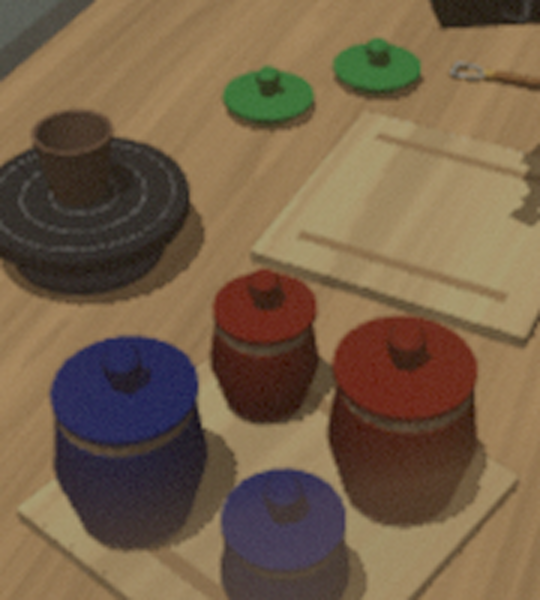

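View pics/t13.png

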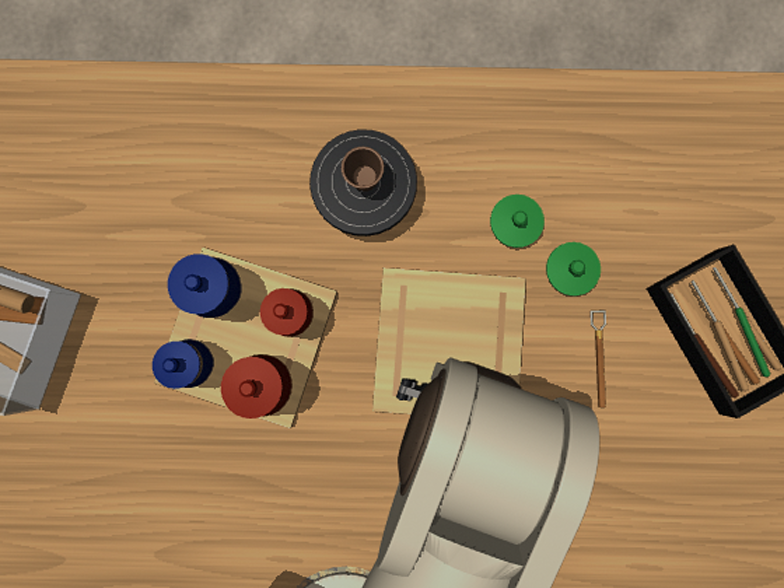

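All four lids look level and home, within about 2.5 mm of the mouths. The cup and the trimming tool look untouched, and the robot is clear of everything.

```bash
python3 -c "
from workcell import bot
print(bot.job_done())"
```

```text
the job is handed in; nothing more can be done
None
```

All four lids are on their own jars, matched by colour and size, and the job was handed in at about 39 s of the 131 s allowed. `bot.job_done()` reported no verdict.

- **Placing:** I lowered each lid in small steps. The wrist force at contact was 4 to 8 N, and contact came within about 1 mm of the height worked out for a fully home lid.
- **Final check:** the top camera put the lids about 1 to 2.5 mm from the mouth centres measured at the start. The side view showed all four level, with no jar visibly moved.
- **Bystanders:** the cup and the trimming tool looked undisturbed by eye; I did not measure them. The gripper ended clear of everything.
- **Disagreement between views:** the side camera read heights about 6 mm too low. The top camera's y-positions were about 3 mm off the arm's at the jars. I corrected for this during placing, and the contact heights agreed with the given sizes.

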